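Lock the camera collar and present the ball tray

TASK

Get the bench camera ready and show it the bearing ball: first turn the lock collar of the upward-looking camera by its post until the post's lever stands in line with the white mark tab on the camera's foot. Then pick up the ball tray by its upright grip and carry it, without letting the loose ball roll out of its pocket or touching the ball, until the pocket with the ball is centred over the lens with the ball about 8 cm above the glass. Finish while still holding the tray there, level and still, clear of the camera, and leave the other things on the bench where they are.

Things in the scene. Friction and masses are not known exactly. Their poses are not given: they have to be found in the camera images.
- lens (a point): Centre of the lens glass on top of the upward-looking inspection camera: a round grey foot 96 mm across fixed to the bench, a body on it, and on top a black lens barrel 48 mm across with a bright rim whose glass is 48 mm above the bench (this point). z is up; the point's -x axis points to the white mark tab. The camera is about at one of two places on the bench, the tray at the other.
- collar (a joint): Angle of the lock collar, a knurled dark steel ring 66 mm across round the camera's body, 30 to 42 mm above the bench, turning about the vertical axis through the lens. It grows counter-clockwise seen from above; range 0 to 1.45 rad; starts at 0 to 0.5. It is in line with the mark at 1.10 rad, which is not an end stop. Light friction (about 1 N at the post) keeps it where it is left.
- collar_post (a point): The collar's post: an upright round steel pin 10 mm in diameter on the end of the collar's radial lever, 58 mm from the lens axis. The pin's top is 80 mm above the bench; this point lies on the pin's axis 66 mm above the bench, the height to grip it. The lever (8 mm thick) has its top at 40 mm. The pin can turn between the fingers, so it may be led round without turning the wrist.
- lock_mark (a point): Where the collar_post point lies when the collar is locked: 58 mm from the lens axis, right outside the white mark tab (12 mm radially, 6 mm wide, top 28 mm above the bench, centred 41 mm from the lens axis) that stands on the camera's foot; the lever is then right above the tab.
- tray_grip (a point): Grip point of the ball tray: centre of the upright aluminium grip fin in its middle, 42 mm above the tray's underside. The fin is 30 mm long (tray x), 12 mm thick (tray y); its top is 57 mm above the underside. Pinch it across y. Axes: x towards the pocket with the ball, z up when level.
- pocket (a point): Centre of the tray's pocket that holds the ball, at the ball's centre height, 13 mm above the tray's underside; 35 mm along the tray's x from the grip fin.
- ball_center (a point): Centre of the loose steel ball, 20 mm in diameter, 33 g. It rolls freely in its pocket (up to about 11 mm off the pocket's centre) and rolls out if the tray is tipped some 50 degrees or jerked.
- ball_tray: The loose tray (about 0.14 kg): a flat plate 118 mm long (x), 54 mm wide (y), 7 mm thick with a clear base sheet and two alike round pockets 37 mm across, 4 mm deep, 35 mm either side of its middle along x; only the +x one holds the ball. Origin at the centre of its underside. Starts flat on the bench, turned any way.
- lens_stand: The whole camera with its collar, fixed; origin under the lens on the bench, axes as lens.
- gauge_block: Bystander: ground steel setting block 25 x 40 x 35 mm; origin at the centre of its underside. Leave alone.
- screw_tin: Bystander: round white tin 64 mm across, 25 mm high; origin at the centre of its underside. Leave alone.
- stopwatch: Bystander: grey timer with two keys, 50 x 62 x 19 mm; origin at the centre of its underside. Leave alone.
- pom_pin_0: Bystander: small white plastic post 15 mm across, 26 mm high, standing; origin at the centre of its underside. Leave alone.
- ball: The loose steel ball itself (its axes turn as it rolls; see ball_center).
There are look-alikes about, which are no part of the job. Leave any purple look-alike of the lens_stand alone.

How it is judged (in metres and radians):
On the way, in this order (a step that is already met when the one before it is completed fails the run):
1. the collar is in line with the locked mark (within about 0.15 rad) and at rest (value of joint collar between 0.95 and 1.25 rad and velocity of joint collar between -0.05 and 0.05 rad/s), for 0.3 s.
2. the tray is lifted off the bench in the gripper with the ball in its pocket (height (world z) of ball_tray above 0.03 m and contact force between the fingers and ball_tray above 1 N and distance between ball_center and pocket below 0.015 m), for 0.2 s.
At the end, for the whole second after the job is handed in: The collar stands at its mark (0.95 to 1.25 rad); the gripper holds the tray, not touching the camera, level within 0.10 rad and still (under 0.03 m/s), the ball's pocket centred over the lens within 15 mm and the ball's height (pocket point) 55 to 105 mm above the glass; the ball is in its pocket (value of joint collar between 0.95 and 1.25 rad and contact force between the fingers and ball_tray above 1 N and contact force between ball_tray and lens_stand below 0.1 N and horizontal distance between pocket and lens below 0.015 m and z of pocket in the frame of lens between 0.055 and 0.105 m and angle between tray_grip's own z axis and vertical below 0.1 rad and distance between ball_center and pocket below 0.015 m and linear speed of ball_tray below 0.03 m/s and angular speed of ball_tray below 0.2 rad/s); the arm keeps its last pose, push and grip.
It fails at once if the ball leaves its pocket (distance between ball_center and pocket above 0.02 m).
It fails at once if the gripper or arm touches the ball (contact force between any of the fingers, the arm and ball above 0.3 N).
It fails at once if a bystander is displaced (distance of any of gauge_block, screw_tin, stopwatch, pom_pin_0 from where it was at the start of the episode above 0.025 m).
It also fails if it takes over 59 s, if anything falls off the work surface, if the arm or the gripper's body presses on something with over 40 N, if the wrist force passes 120 N, or if a joint passes its speed limit or range.

ROBOT

A 6-joint arm with a two-finger parallel gripper is mounted at the origin on a cart in front of the work surface, level with it; the furniture and walls round the work are solid. World frame = base frame: x ahead of the robot, y to its left, z up, the work surface at z = 0. Lengths are in mm, angles in rad, forces in N, time in s.
With the tool pointing down it reaches from about 350 to 775 mm from the base axis. Payload 7.3 kg.
Tool frame: the origin (TCP) lies between the finger pads; the fingertips stand 22 mm ahead of it and the grasp point (between the pads) lies 3 mm ahead of it; z points along the fingers, x is the direction in which the jaws open and shut, and the axes are right-handed (so a half turn about z gives the same grasp; the last joint's range is limited). The gripper opens to 92 mm and grips with 3 to 60 N. Pads are 19 mm wide; open, the fingers measure 130 mm over their backs; the gripper's body (75 mm by 190 mm) begins 47 mm behind the grasp point.
Start: joints at [-1.314, 0.342, 1.524, -0, 1.275, -0.146], TCP at [205.821, -482.991, 248.741] pointing down, gripper open.
Joint ranges: [-2.53, 2.53], [-0.77, 2.02], [0.04, 2.7], [-1, 4.14], [0.28, 2.66], [-3.11, 3.11]. Speed limits (rad/s): [2.57, 2.57, 3.14, 3.14, 3.14, 3.14].

INTERFACE

Orientations are given as [roll, pitch, yaw] about the fixed x, y, z axes, in that order (R = Rz(yaw) Ry(pitch) Rx(roll)).
In Python, from plant import * gives the robot as it stands. The module is installed in compiled form; this text tells all that it offers.
- The arm moves only by the shell command python3 -m handwheel 'ROWS' [OPENING]. ROWS is a JSON object of lists of equal length, an entry for each row: "translation": the shift along the world's x, y, z in units of 15 cm (1.0 is 15 cm), a list of three; "twist": the turn about the world's z in units of 90 degrees (1.0 is 90 degrees). In form: {"translation": [[tx, ty, tz], ...], "twist": [twist, ...]}. A call has exactly 8 rows; each row shifts and turns the pose as measured when the row begins; what a row does not reach is not made up. A row lasts 1/8 s, in which the tool goes at most 62.5 mm and 10.7 degrees, less where a joint would pass 70% of its speed; a pose out of reach is approached as far as the arm can. A call with a number of a shift or a turn outside -1 to 1 is refused whole. A call with a gripper value outside its range is refused whole. OPENING is the closure in counts, from 0 (fully open) to 255 (shut), set as the call begins (- or left out, the last holds). The fingers move at their own pace and stop on an object; the grip force is fixed at half the most. Time passes only in rows, so rows that do not move let the fingers close, or fill a call up. It gives the time, the measured TCP pose, the force and the opening at its end, in the units of the state.
- get_obs(): the state, without advancing time (a new reading comes with each control period).
- capture(name): name is "scene" or "side" or "wrist"; returns a dict with "img" (400x640x3 uint8, red, green, blue), "vertical_fov" (degrees; the focal length in pixels is half the picture's height over the tangent of half this angle, whatever the lens; pixels are square), "cx", "cy" (the principal point, pixels), "distortion" ([k1, k2, p1, p2, k3] as OpenCV has them; the pictures are not rectified), "world_from_camera" (4x4, takes a point from camera to world coordinates). Camera axes: x right, y up, looking along -z (the intrinsics and any distortion apply to the point x, -y, -z); pixel columns grow to the right and rows downward; lengths in mm; the calibration is good to about 2 mm. A picture is of the moment at which its call begins. There is no depth.
- close_job(): hands the job in, once; it reports no verdict.
Trained networks look in the newest picture that a camera, given by its name, has taken for a name from the list of things; names that differ only in an ending like _2 or _b are one class to them, and where a whole thing is asked for, a point or a joint stands for the part that bears it (a point fixed in the world has none). Each returns a list of dicts, best first, with "score" (0 to 1); they miss things now and then, are a little off and sometimes report something else, mostly with a low value. They report only what shows in the picture. A call takes as long as a camera call. They do not tell look-alikes from the thing itself.
- search_frame(camera, label): "position" ([x, y, z] in mm, in the coordinates of the camera as it stood for that picture, good to about 4 mm: the middle of the surface that is visible of it).
- spot_point(camera, label): "position" ([x, y, z] in mm, in the coordinates of the camera as it stood for that picture, good to about 4 mm: a listed point, or the origin of a listed thing).
The state is a dict: "time": time; "joint_positions": joint angles; "dq": joint speeds; "tau": joint torques, N m; "tool_pos": TCP position; "tcp_rot": TCP orientation; "contact_force": force on the tool from outside, world axes, zero at the start; "moment": the same for the moment, N m; "grip_width": finger opening in mm.
Only numpy, scipy, OpenCV 4.12 (cv2) and the standard library are available. Lean on these libraries where they do the work, as an engineer would, in place of code of your own. Each camera call takes 0.05 s, during which the arm holds its last target.

## Working session

There is one attempt and no reset: what is moved stays moved. The work goes in short steps, Python scripts to look and compute and a shell command to move; the robot and the scene stay as the last step left them, time stands still between calls to the robot, and variables do not carry over. Pictures are saved under pics/ and viewed, and the job is handed in when it is done.

```bash
mkdir -p pics; cat > h.py <<'E'
from plant import *
import numpy as np, cv2
def shot(n,f):
    c=capture(n); cv2.imwrite('pics/'+f,c['img'][:,:,::-1]); return c
def w(c,p):
    return (np.array(c['world_from_camera'])@np.r_[p,1])[:3]
def proj(c,p):
    T=np.linalg.inv(np.array(c['world_from_camera']));q=(T@np.r_[p,1])[:3]
    f=200/np.tan(np.radians(c['vertical_fov'])/2)
    K=np.array([[f,0,c['cx']],[0,f,c['cy']],[0,0,1.]])
    return cv2.projectPoints(np.array([[q[0],-q[1],-q[2]]]),np.zeros(3),np.zeros(3),K,np.array(c['distortion'],float))[0].ravel()
def unproj(c,uv,z):
    f=200/np.tan(np.radians(c['vertical_fov'])/2)
    K=np.array([[f,0,c['cx']],[0,f,c['cy']],[0,0,1.]])
    x,y=cv2.undistortPoints(np.array([[uv]],float),K,np.array(c['distortion'],float)).ravel()
    T=np.array(c['world_from_camera']);d=T[:3,:3]@[x,-y,-1];o=T[:3,3]
    return o+d*(z-o[2])/d[2]
E
python3 - <<'E'
from h import *
np.set_printoptions(precision=1,suppress=True)
o=get_obs();print(o)
for n in ['scene','side']:
    c=shot(n,n+'0.png')
    print(n,np.array(c['world_from_camera'])[:3,3])
    for l in ['lens','collar_post','lock_mark','tray_grip','pocket','ball_center','gauge_block','screw_tin','stopwatch','pom_pin_0']:
        for r in spot_point(n,l)[:3]:
            p=w(c,r['position']);print(l,round(r['score'],2),p,proj(c,p))
E
```

```text
{'time': 0.0, 'joint_positions': array([-1.3,  0.3,  1.5,  0. ,  1.3, -0.1]), 'dq': array([ 0.,  0.,  0.,  0.,  0., -0.]), 'tau': array([ -0. , -43.1, -24.4,   0.1,   0.1,  -0. ]), 'tool_pos': array([ 205.7, -482.6,  248.1]), 'tcp_rot': array([-3.1,  0. , -1.2]), 'contact_force': array([ 0. , -0.3,  0.1]), 'moment': array([ 0., -0., -0.]), 'grip_width': 91.92465025767348}
scene [ 99.8 388.5 717.4]
lens 0.84 [ 557.1 -118.5   43.3] [371.7 182.7]
lens 0.73 [633.  202.7  48.2] [229.5 228. ]
lens 0.72 [504.  151.3  42.4] [286.6 258.9]
collar_post 0.79 [528.1 -66.6  63.8] [363.8 194.1]
collar_post 0.57 [633.2 263.9  64.8] [200.8 237.5]
lock_mark 0.95 [579.2 230.4  63.4] [229.6 247.4]
lock_mark 0.64 [505.2 -96.6  63.4] [381.4 194.2]
lock_mark 0.63 [493.9 120.4   9. ] [303.1 263.9]
tray_grip 0.79 [503.3 151.   43.8] [286.9 258.6]
tray_grip 0.38 [ 557.5 -118.7   -5.5] [369.6 197.3]
tray_grip 0.21 [402.4   4.   -0. ] [376.4 267. ]
pocket 0.89 [493.8 123.2  13.9] [301.9 263.3]
ball_center 0.43 [501.4 114.1  11.9] [303.4 259.1]
gauge_block 0.89 [402.2   5.6   2.6] [376.  266.8]
screw_tin 0.62 [6
[... 379 characters left out ...]
311.6 246.5]
collar_post 0.64 [638.7 265.9  63.9] [336.2 164.2]
lock_mark 0.76 [504.  -91.1  65.4] [294.5 257.4]
tray_grip 0.73 [503.9 156.9  45.8] [279.8 198.3]
tray_grip 0.51 [507.2 115.    8.2] [284.4 225. ]
pocket 0.92 [496.1 116.1   8.9] [278.6 224.8]
pocket 0.68 [504.4 116.9   5.6] [282.9 225.8]
ball_center 0.64 [498.1 114.6  14. ] [279.5 222.8]
ball_center 0.44 [507.3 -92.5  65.3] [296.7 257.7]
gauge_block 0.63 [403.8   1.9   1.7] [231.4 265.1]
screw_tin 0.92 [697.4 -63.4  -0.8] [406.9 270.8]
screw_tin 0.49 [702.8  59.2  -1. ] [389.6 234.5]
stopwatch 0.67 [702.2  58.    0.1] [389.5 234.3]
stopwatch 0.47 [405.6   1.9   1.8] [232.5 264.9]
pom_pin_0 0.37 [697.4 -61.5   3.6] [406.7 268. ]
```

View pics/scene0.png

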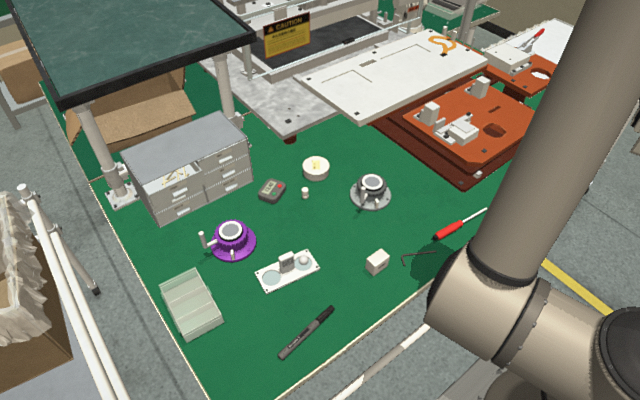

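View pics/side0.png

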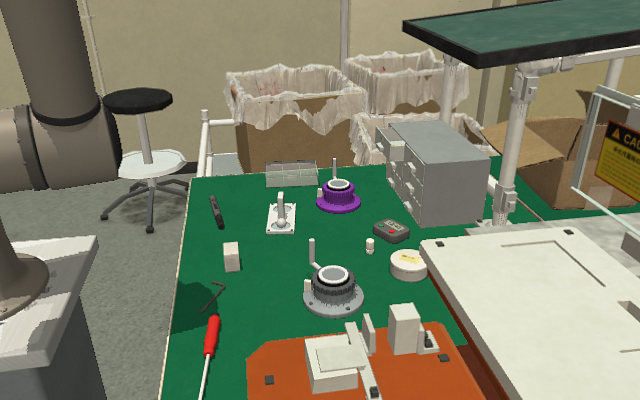

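```bash
python3 - <<'E'
import cv2,numpy as np
a=cv2.imread('pics/scene0.png');b=cv2.imread('pics/side0.png')
s=lambda i,x,y:cv2.resize(i[y-45:y+45,x-55:x+55],(390,300),interpolation=cv2.INTER_CUBIC)
cv2.imwrite('pics/crop0.png',np.vstack([np.hstack([s(a,370,190),s(a,225,235)]),np.hstack([s(b,320,265),s(a,290,262)])]))
E
```

```text
(no output)
```

View pics/crop0.png

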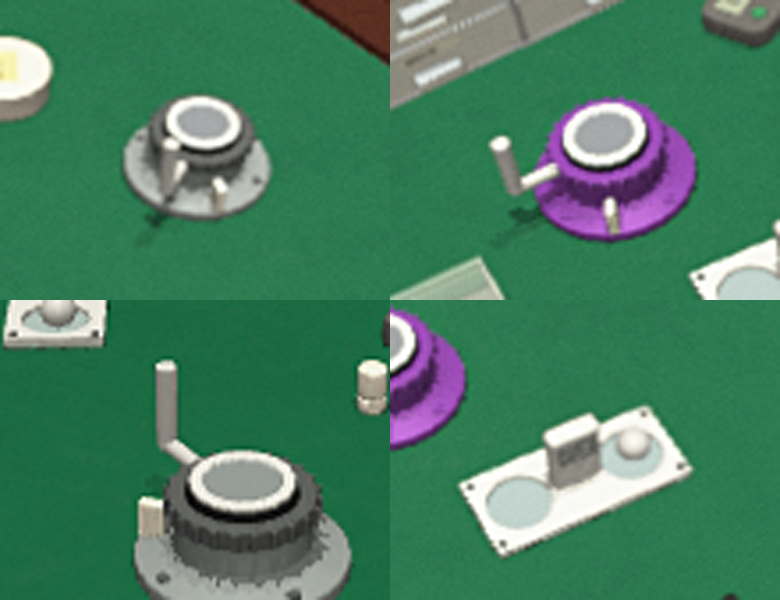

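Lens candidates in the scene picture: the grey camera at (372,183), the purple look-alike at (230,228), and the tray's false hits at (287,259). I choose the grey one. In the crop it has a grey foot, its post sits counter-clockwise-short of the white tab, and the ball is in the right-hand pocket at (303,260).

I'll move above the post, turning the wrist so the jaws lie tangential.

```bash
python3 -m handwheel '{"translation": [[0.24,0.3,0],[0.24,0.3,0],[0.24,0.3,0],[0.24,0.3,0],[0.24,0.3,0],[0.24,0.3,0],[0.24,0.3,0],[0.24,0.3,0]], "twist": [0.11,0.11,0.11,0.11,0.11,0.11,0.11,0.11]}' 0
python3 - <<'E'
from h import *
np.set_printoptions(precision=1,suppress=True)
o=get_obs();print(o['tool_pos'],o['tcp_rot'],o['joint_positions'])
n='wrist'
c=shot(n,'w1.png');print(np.array(c['world_from_camera'])[:3,3])
for l in ['lens','collar_post','lock_mark','screw_tin','pom_pin_0']:
    for r in spot_point(n,l)[:2]:
        p=w(c,r['position']);print(l,round(r['score'],2),p,proj(c,p))
E
```

```text
time: 2.1
tool_pos: [499.2, -114.8, 249.5]
tcp_rot: [3.139, -0.005, 0.25]
contact_force: [1.2, -1.3, 0.3]
grip_width: 91.7
[ 499.2 -114.8  249.5] [ 3.1 -0.   0.3] [-0.4  0.3  1.6  0.   1.3 -0.6]
[482.6 -49.4 385.9]
lens 0.73 [ 560.  -115.1   45.4] [375.  195.4]
collar_post 0.59 [533.2 -65.1  68.5] [367.8 149.2]
lock_mark 0.92 [502.2 -95.2  67.6] [331.6 169.6]
screw_tin 0.65 [698.8 -65.9   0.8] [482.5 177.2]
pom_pin_0 0.57 [649.2   4.3   1.4] [466.4 112.8]
pom_pin_0 0.24 [701.4  60.2  -0.2] [522.4  77.7]
```

View pics/w1.png

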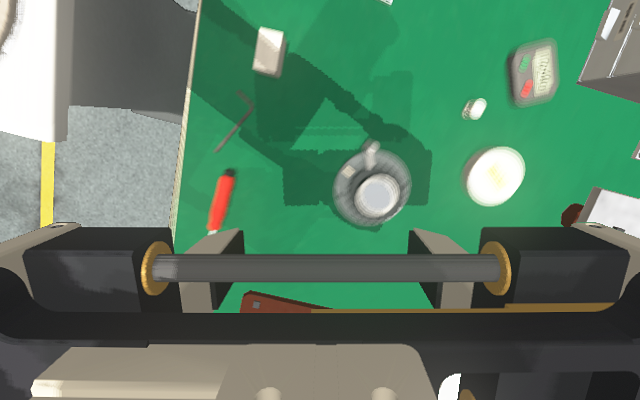

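```bash
python3 -m handwheel '{"translation": [[0.05,0.08,0],[0.05,0.08,0],[0.05,0.08,0],[0.05,0.05,0],[0,0,0],[0,0,0],[0,0,0],[0,0,0]], "twist": [0.1,0.1,0.1,0.08,0,0,0,0]}' 0
python3 - <<'E'
from h import *
np.set_printoptions(precision=1,suppress=True)
o=get_obs();print(o['tool_pos'],o['tcp_rot'],o['joint_positions'])
n='wrist'
c=shot(n,'w2.png');print(np.array(c['world_from_camera'])[:3,3])
for l in ['lens','collar_post','lock_mark']:
    for r in spot_point(n,l)[:2]:
        p=w(c,r['position']);print(l,round(r['score'],2),p,proj(c,p))
c=shot('side','s2.png');n='side'
for l in ['lens','collar_post','lock_mark']:
    for r in spot_point(n,l)[:2]:
        p=w(c,r['position']);print(l,round(r['score'],2),p,proj(c,p))
E
```

```text
time: 3.4
tool_pos: [523.5, -83.5, 250.0]
tcp_rot: [3.139, -0.002, 0.83]
contact_force: [0.2, 0.1, 0.2]
grip_width: 92.1
[523.5 -83.5 250. ] [ 3.1 -0.   0.8] [-0.3  0.3  1.5  0.   1.3 -1.1]
[474.4 -37.9 386.4]
lens 0.94 [634.2 211.7  45.8] [599.3  73.7]
lens 0.88 [ 558.4 -119.    46.4] [322.8 223.4]
collar_post 0.65 [533.2 -64.5  67.2] [344.1 180.7]
collar_post 0.41 [506.7 147.2  40. ] [478.4  21.2]
lock_mark 0.69 [503.2 -97.1  68.4] [302.7 180.8]
lens 0.74 [ 558.8 -109.8   47.9] [331.6 270.1]
lens 0.65 [629.  205.7  44.9] [337.1 183.8]
collar_post 0.89 [636.3 265.7  66.4] [335.2 163.3]
collar_post 0.56 [534.1 -66.4  67.3] [311.4 246.2]
lock_mark 0.83 [503.8 -91.5  64.9] [294.4 257.8]
```

View pics/w2.png

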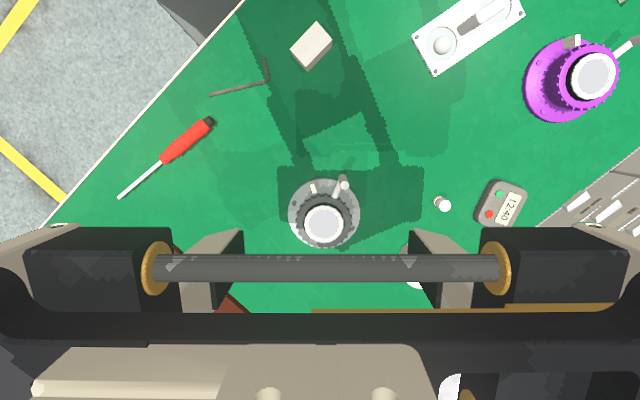

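```bash
python3 - <<'E'
from h import *
np.set_printoptions(precision=1,suppress=True)
c=capture('wrist');im=c['img'][:,:,::-1]
cv2.imwrite('pics/wc.png',cv2.resize(im[160:250,265:385],(800,600),interpolation=cv2.INTER_CUBIC))
print('w',unproj(c,(323,224),48),unproj(c,(344,182),80))
c=capture('scene');print('sc',unproj(c,(372.3,182.2),48),unproj(c,(363.2,187.5),80))
c=capture('side');print('si',unproj(c,(333.3,274),48),unproj(c,(311.8,240),80))
E
```

```text
w [ 559.  -118.3   48. ] [532.  -63.9  80. ]
sc [ 554.2 -117.1   48. ] [532.5 -66.9  80. ]
si [ 559.4 -120.5   48. ] [534.6 -68.5  80. ]
```

View pics/wc.png

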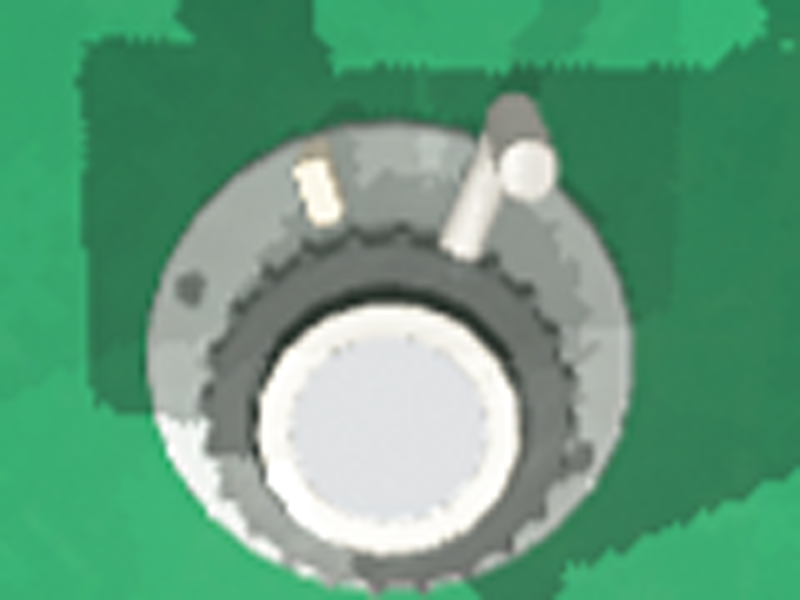

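```bash
python3 - <<'E'
from h import *
np.set_printoptions(precision=1,suppress=True)
c=capture('wrist')
L=unproj(c,(323.3,224.2),48);P=unproj(c,(344.2,185.5),80);T=unproj(c,(312.8,188.5),28)
print(L,P,T,np.linalg.norm(P[:2]-L[:2]),np.linalg.norm(T[:2]-L[:2]))
a=lambda v:np.degrees(np.arctan2(v[1],v[0]))
print(a(P-L),a(T-L))
E
```

```text
[ 559.5 -118.3   48. ] [534.9 -66.2  80. ] [ 522.2 -101.6   28. ] 57.603078452356634 40.773253224827066
115.25573962340549 155.87370592724545
```

```bash
python3 -m handwheel '{"translation": [[0.05,0.08,-0.1],[0.03,0.06,-0.15],[0,0,-0.2],[0,0,-0.2],[0,0,-0.2],[0,0,-0.1],[0,0,0],[0,0,0]], "twist": [0,0,0,0,0,0,0,0]}' 0
```

```text
time: 5.0
tool_pos: [536.2, -55.2, 97.0]
tcp_rot: [-3.14, -0.002, 0.833]
contact_force: [0.7, 0.6, -0.6]
grip_width: 91.6
```

```bash
python3 -m handwheel '{"translation": [[-0.01,-0.07,0],[0,0,-0.08],[0,0,-0.07],[0,0,0],[0,0,0],[0,0,0],[0,0,0],[0,0,0]], "twist": [0,0,0,0,0,0,0,0]}' 0
python3 - <<'E'
from h import *
o=get_obs();print(o['tool_pos'])
c=shot('wrist','w3.png');c=shot('side','s3.png')
cv2.imwrite('pics/s3c.png',cv2.resize(c['img'][200:310,250:400,::-1],(750,550),interpolation=cv2.INTER_CUBIC))
E
```

```text
time: 6.0
tool_pos: [535.7, -66.7, 74.8]
tcp_rot: [3.14, -0.003, 0.833]
contact_force: [-0.2, 0.5, -0.3]
grip_width: 91.8
[535.71162373 -66.65625663  74.76653928]
```

View pics/w3.png

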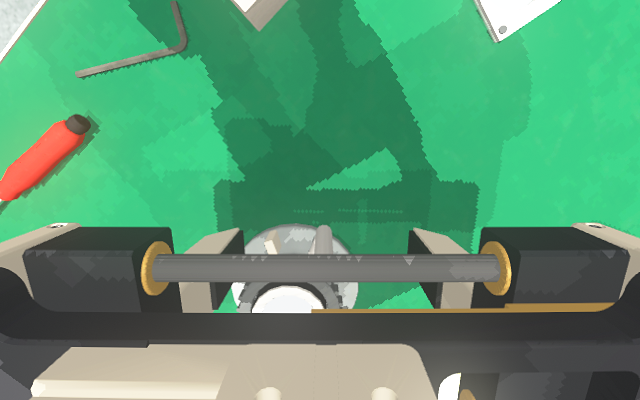

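View pics/s3c.png

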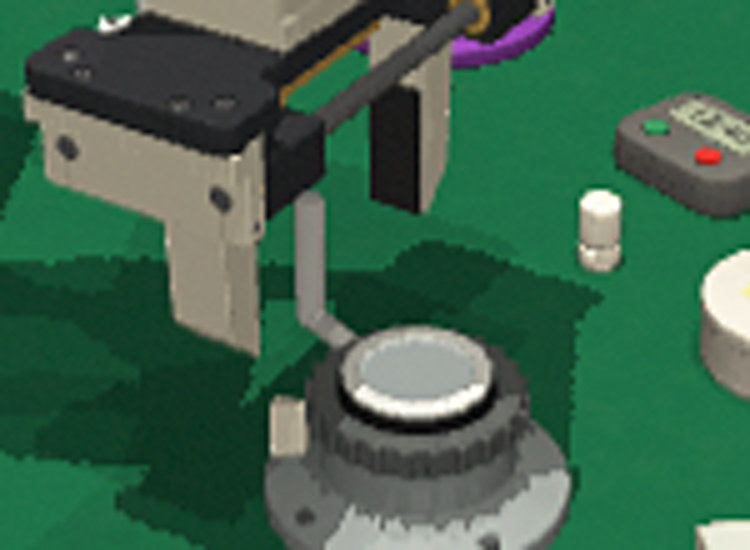

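Post stands between the open fingers; close.

```bash
python3 -m handwheel '{"translation": [[0,0,0],[0,0,0],[0,0,0],[0,0,0],[0,0,0],[0,0,0],[0,0,0],[0,0,0]], "twist": [0,0,0,0,0,0,0,0]}' 255
```

```text
time: 7.1
tool_pos: [535.7, -66.7, 74.8]
tcp_rot: [3.14, -0.003, 0.833]
contact_force: [0.3, -0.8, 0.5]
grip_width: 16.3
```

```bash
python3 -m handwheel '{"translation": [[0,0,0],[0,0,0],[0,0,0],[0,0,0],[0,0,0],[0,0,0],[0,0,0],[0,0,0]], "twist": [0,0,0,0,0,0,0,0]}' 255
```

```text
time: 8.1
tool_pos: [535.7, -66.8, 74.8]
tcp_rot: [3.139, -0.003, 0.833]
contact_force: [1.3, -0.2, -0.8]
grip_width: 9.2
```

```bash
python3 -m handwheel '{"translation": [[-0.03,-0.017,0],[-0.03,-0.017,0],[-0.027,-0.022,0],[-0.027,-0.022,0],[-0.022,-0.026,0],[-0.022,-0.026,0],[-0.015,-0.025,0],[0,0,0]], "twist": [0,0,0,0,0,0,0,0]}' 255
```

```text
time: 9.1
tool_pos: [508.9, -86.7, 74.7]
tcp_rot: [3.141, -0.009, 0.835]
contact_force: [0.4, 1.7, -0.6]
grip_width: 9.1
```

```bash
python3 -m handwheel '{"translation": [[-0.01,-0.025,0],[-0.008,-0.02,0],[0,-0.005,0],[0,0,0],[0,0,0],[0,0,0],[0,0,0],[0,0,0]], "twist": [0,0,0,0,0,0,0,0]}' 255
python3 - <<'E'
from h import *
c=shot('wrist','w4.png')
cs=capture('side');ce=capture('scene')
r=lambda i:cv2.resize(i,(400,300),interpolation=cv2.INTER_CUBIC)
cv2.imwrite('pics/m4.png',np.hstack([r(cs['img'][220:310,265:385,::-1]),r(ce['img'][150:225,320:420,::-1])]))
E
```

```text
time: 10.1
tool_pos: [504.9, -92.9, 74.7]
tcp_rot: [-3.138, -0.009, 0.836]
contact_force: [1.7, 4.1, 0.1]
grip_width: 9.2
```

View pics/m4.png

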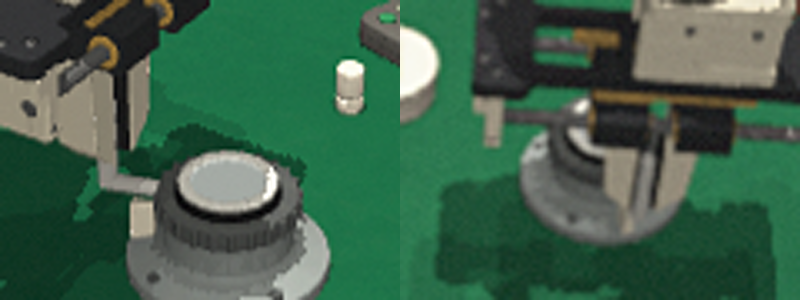

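View pics/w4.png

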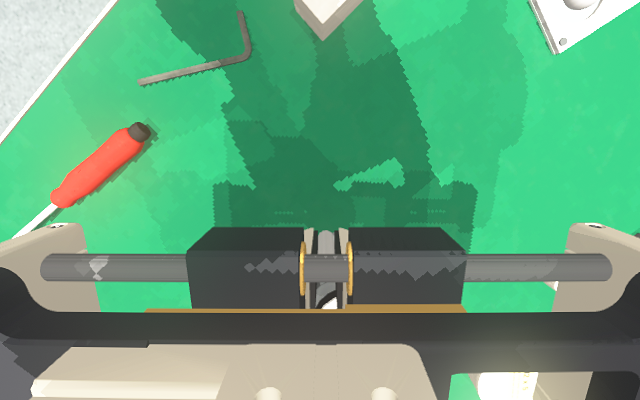

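```bash
python3 -m handwheel '{"translation": [[0,0,0],[0,0,0],[0,0,0],[0,0,0],[0,0,0],[0,0,0],[0,0,0],[0,0,0]], "twist": [0,0,0,0,0,0,0,0]}' 0;  python3 -m handwheel '{"translation": [[0,0,0.1],[0,0,0.2],[0,0,0.2],[0,0,0.2],[0,0,0.2],[0,0,0.1],[0,0,0],[0,0,0]], "twist": [0,0,0,0,0,0,0,0]}' 0
python3 - <<'E'
from h import *
np.set_printoptions(precision=1,suppress=True)
c=shot('wrist','w5.png');im=c['img'][:,:,::-1]
for n in ['wrist','scene','side']:
  if n!='wrist': c=capture(n)
  for l in ['lens','collar_post','lock_mark','tray_grip','pocket','ball_center']:
    for r in spot_point(n,l)[:2]:
        p=w(c,r['position']);print(n,l,round(r['score'],2),p,proj(c,p))
E
```

```text
time: 11.25
tool_pos: [504.8, -94.4, 74.7]
tcp_rot: [-3.139, -0.008, 0.835]
contact_force: [0.1, 0.8, -0.9]
grip_width: 84.3
time: 12.25
tool_pos: [504.2, -94.0, 235.9]
tcp_rot: [3.139, -0.01, 0.835]
contact_force: [0.1, 0.1, -0.9]
grip_width: 91.9
wrist lens 0.96 [632.8 204.2  45.5] [618.3  85.6]
wrist lens 0.64 [ 557.6 -119.1   47.1] [338.6 233.2]
wrist collar_post 0.78 [505.9 -93.7  70.7] [324.8 190.6]
wrist lock_mark 0.93 [503.5 -97.7  66.2] [320.4 190.4]
wrist lock_mark 0.55 [500.7 117.5  -1.7] [458.1  52.2]
wrist tray_grip 0.95 [506.2 151.6  39.1] [506.1  23.1]
wrist pocket 0.73 [497.9 116.4  14.9] [462.3  47.5]
wrist ball_center 0.49 [504.8 113.8  14.2] [463.8  54.4]
scene lens 0.86 [ 560.9 -120.    45.3] [371.1 180.8]
scene lens 0.64 [632.6 208.4  46.7] [227.2 230. ]
scene collar_post 0.86 [636.1 262.9  65.9] [200.4 235.9]
scene collar_post 0.71 [503.7 -93.9  64.3] [381.  194.8]
scene lock_mark 0.88 [581.2 232.3  64.5] [228.1 246.9]
scene lock_mark 0.61 [506.6 -95.9  62.9] [380.7 194.1]
scene tray_grip 0.84 [501.4 150.6  45.2] [287.6 258.7]
scene tray_grip 0.23 [ 553.9 -119.6   -3.5] [371.  197.4]
scene pocket 0.94 [497.5 121.   12. ] [301.7 262. ]
scene pocket 0.18 [ 554.9 -121.    -1.1] [371.3 196.2]
side lens 0.75 [628.9 208.8  47.3] [336.8 182.2]
side lens 0.6 [ 558.5 -115.    49. ] [332.1 271.4]
side collar_post 0.69 [636.8 263.7  66.8] [335.6 163.4]
side collar_post 0.58 [505.5 -93.8  63.1] [295.7 259.5]
side lock_mark 0.79 [504.1 -93.3  66.3] [294.7 257.6]
side tray_grip 0.73 [503.2 153.3  42.9] [279.7 200.5]
side pocket 0.85 [498.9 119.1  11.2] [279.8 223. ]
side pocket 0.65 [500.5 156.   43.1] [278.2 199.9]
side ball_center 0.47 [500.7 116.2  13.5] [280.9 222.5]
```

View pics/w5.png

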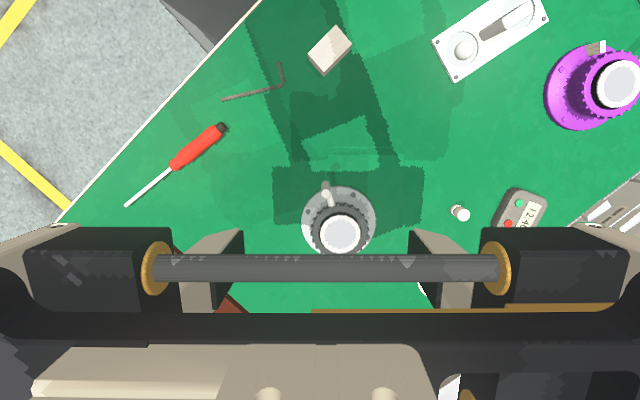

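Wrist picture: the post at (326,188) now lies right over the tab, so it hides it. The collar is locked. Next I'll approach the tray.

```bash
python3 -m handwheel '{"translation": [[0,0.15,0],[0,0.2,0],[0,0.2,0],[0,0.2,0],[0,0.2,0],[0,0.1,0],[0,0,0],[0,0,0]], "twist": [-0.1,-0.1,-0.1,-0.1,-0.1,-0.1,-0.04,0]}' 0
python3 - <<'E'
from h import *
np.set_printoptions(precision=1,suppress=True)
c=shot('wrist','w6.png');n='wrist'
for l in ['tray_grip','pocket','ball_center','ball_tray']:
    for r in spot_point(n,l)[:2]:
        p=w(c,r['position']);print(n,l,round(r['score'],2),p,proj(c,p))
E
```

```text
time: 14.3
tool_pos: [504.3, 68.2, 236.1]
tcp_rot: [3.139, -0.011, -0.204]
contact_force: [-0.9, -0.4, 0.1]
grip_width: 91.7
wrist tray_grip 0.85 [505.4 151.6  42.3] [307.9 107.8]
wrist pocket 0.89 [500.4 119.1  13.6] [310.9 138.3]
wrist ball_center 0.63 [504.5 116.6  13.8] [314.8 139.7]
wrist ball_center 0.35 [ 557.9 -118.5   47.9] [396.  320.7]
wrist ball_tray 0.75 [501.8 150.9   3.6] [306.6 110.5]
```

View pics/w6.png

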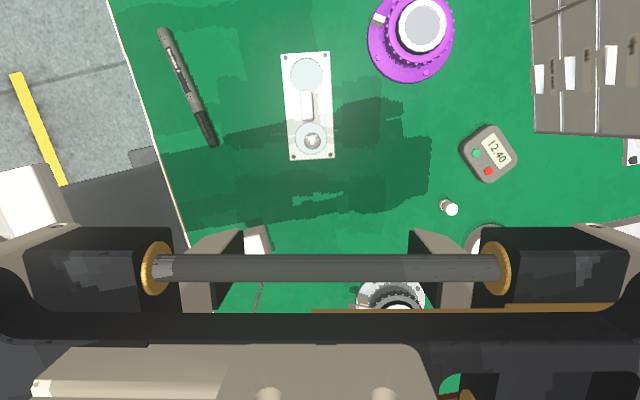

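```bash
python3 - <<'E'
from h import *
im=cv2.imread('pics/w6.png')
cv2.imwrite('pics/w6c.png',cv2.resize(im[45:165,260:360],(500,600),interpolation=cv2.INTER_CUBIC))
E
```

```text
(no output)
```

View pics/w6c.png

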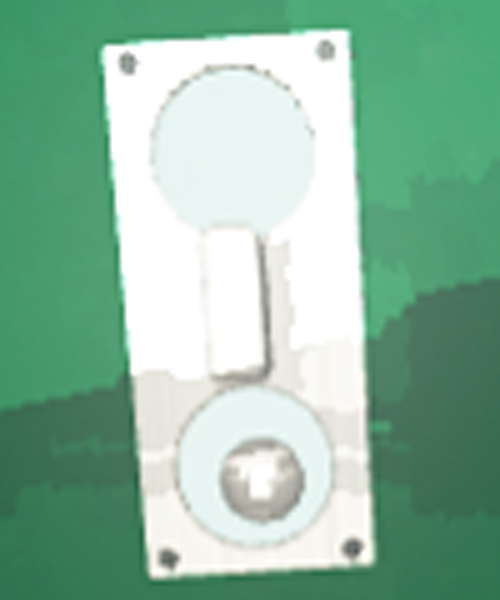

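```bash
python3 - <<'E'
from h import *
np.set_printoptions(precision=1,suppress=True)
c=capture('wrist')
P=[unproj(c,(260+x/5,45+y/5),7)[:2] for x,y in [(127,64),(326,50),(168,559),(353,548),(233,150),(254,466)]]
print(P,np.mean(P[:4],axis=0),(P[4]+P[5])/2)
for d in [P[2]-P[0],P[3]-P[1],P[5]-P[4],P[1]-P[0],P[3]-P[2]]: print(np.linalg.norm(d),np.degrees(np.arctan2(d[1],d[0])))
F=[unproj(c,(260+x/5,45+y/5),57)[:2] for x,y in [(233,228),(239,374),(206,302),(262,298)]];print(F,np.mean(F,axis=0))
print(unproj(c,(260+262/5,45+480/5),13))
E
```

```text
[array([491.3, 210.2]), array([535.3, 204. ]), array([475.1, 101.2]), array([519.2,  94.7]), array([510.5, 187.8]), array([500.1, 118.4])] [505.3 152.5] [505.3 153.1]
110.15917043988426 -98.4614657233998
110.53687936227603 -98.39206570365928
70.19874326667394 -98.55086354646666
44.43131098963398 -7.942342915416111
44.56338301385041 -8.42941002809623
[array([508.3, 166.4]), array([503.4, 139. ]), array([500. , 153.9]), array([511.1, 152.4])] [505.7 152.9]
[501.5 115.1  13. ]
```

```bash
python3 -m handwheel '{"translation": [[0,0.15,0],[0,0.2,0],[0,0.15,0],[0,0.05,0],[0,0,0],[0,0,0],[0,0,-0.1],[0,0,-0.1]], "twist": [0.036,0,0,0,0,0,0,0]}' 0
```

```text
time: 15.6
tool_pos: [505.2, 148.6, 205.2]
tcp_rot: [3.138, -0.013, -0.149]
contact_force: [-0.3, 0.1, -0.2]
grip_width: 91.9
```

```bash
python3 -m handwheel '{"translation": [[0,0.028,0],[0,0,-0.15],[0,0,-0.2],[0,0,-0.2],[0,0,-0.12],[0,0,0],[0,0,0],[0,0,0]], "twist": [0,0,0,0,0,0,0,0]}' 0
```

```text
time: 16.6
tool_pos: [506.3, 152.3, 102.5]
tcp_rot: [3.139, -0.015, -0.152]
contact_force: [-0.7, 0.6, -0.1]
grip_width: 91.9
```

```bash
python3 -m handwheel '{"translation": [[0,0,-0.1],[0,0,-0.1],[0,0,-0.1],[0,0,-0.04],[0,0,0],[0,0,0],[0,0,0],[0,0,0]], "twist": [0,0,0,0,0,0,0,0]}' 0
python3 - <<'E'
from h import *
o=get_obs();print(o['tool_pos'])
c=shot('wrist','w7.png');c=shot('side','s7.png');d=capture('scene')
r=lambda i:cv2.resize(i,(400,300),interpolation=cv2.INTER_CUBIC)
cv2.imwrite('pics/m7.png',np.hstack([r(c['img'][165:255,220:340,::-1]),r(d['img'][205:295,230:350,::-1])]))
E
```

```text
time: 17.6
tool_pos: [506.8, 152.5, 48.9]
tcp_rot: [3.14, -0.017, -0.152]
contact_force: [0.6, -0.1, -1.0]
grip_width: 91.9
[506.7956369  152.4549527   48.90665955]
```

View pics/m7.png

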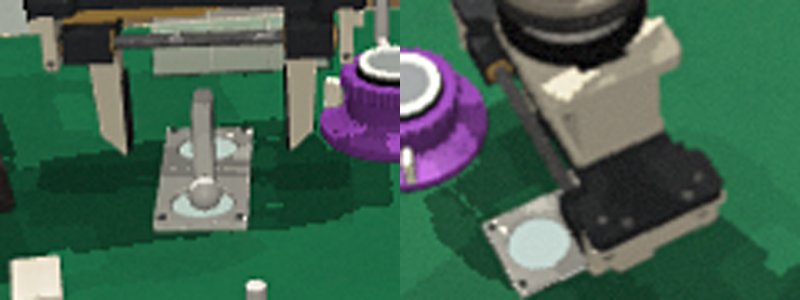

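```bash
python3 -m handwheel '{"translation": [[-0.007,0,0],[0,0,0],[0,0,0],[0,0,0],[0,0,0],[0,0,0],[0,0,0],[0,0,0]], "twist": [0,0,0,0,0,0,0,0]}' 255;  python3 -m handwheel '{"translation": [[0,0,0],[0,0,0],[0,0,0],[0,0,0],[0,0,0],[0,0,0],[0,0,0],[0,0,0]], "twist": [0,0,0,0,0,0,0,0]}' 255
python3 - <<'E'
from h import *
c=shot('side','s8.png')
cv2.imwrite('pics/s8c.png',cv2.resize(c['img'][165:255,220:340,::-1],(640,480),interpolation=cv2.INTER_CUBIC))
E
```

```text
time: 18.75
tool_pos: [505.6, 152.4, 48.9]
tcp_rot: [3.14, -0.017, -0.152]
contact_force: [0.2, -0.0, 0.9]
grip_width: 16.2
time: 19.75
tool_pos: [504.9, 152.5, 49.1]
tcp_rot: [3.139, -0.015, -0.152]
contact_force: [-1.3, -0.9, 0.9]
grip_width: 12.1
```

View pics/s8c.png

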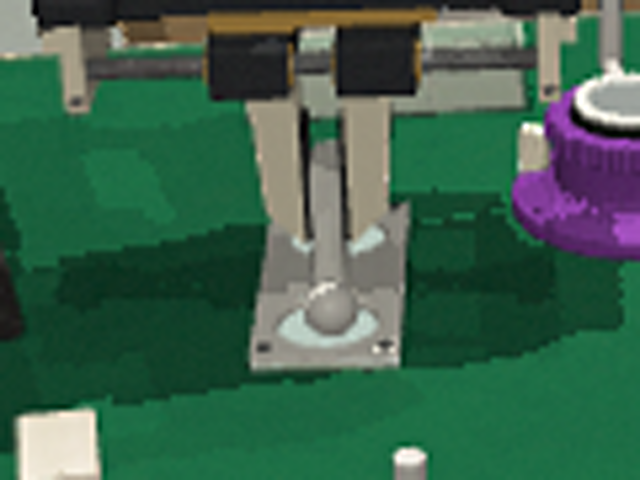

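```bash
python3 -m handwheel '{"translation": [[0,0,0.02],[0,0,0.04],[0,0,0.06],[0,0,0.07],[0,0,0.08],[0,0,0.08],[0,0,0.08],[0,0,0.08]], "twist": [0,0,0,0,0,0,0,0]}' 255;  python3 -m handwheel '{"translation": [[0,0,0.07],[0,0,0.06],[0,0,0.05],[0,0,0.03],[0,0,0.02],[0,0,0.01],[0,0,0],[0,0,0]], "twist": [0,0,0,0,0,0,0,0]}' 255
python3 - <<'E'
from h import *
c=shot('side','s9.png')
cv2.imwrite('pics/s9c.png',cv2.resize(c['img'][120:255,200:360,::-1],(640,540),interpolation=cv2.INTER_CUBIC))
E
```

```text
time: 20.8
tool_pos: [504.6, 152.4, 130.5]
tcp_rot: [3.139, -0.015, -0.152]
contact_force: [-0.5, 0.5, -1.9]
grip_width: 11.6
time: 21.8
tool_pos: [504.3, 152.3, 169.0]
tcp_rot: [3.139, -0.014, -0.152]
contact_force: [-0.1, 1.2, -1.8]
grip_width: 11.8
```

View pics/s9c.png

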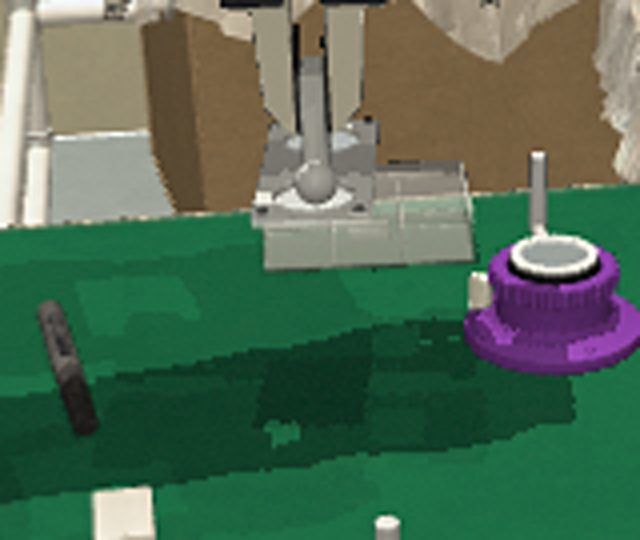

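```bash
python3 -m handwheel '{"translation": [[0.005,-0.02,0],[0.01,-0.04,0],[0.015,-0.06,0],[0.02,-0.08,0],[0.025,-0.1,0],[0.03,-0.12,0],[0.03,-0.12,0],[0.03,-0.12,0]], "twist": [0,0,0,0,0,0,0,0]}' 255;  python3 -m handwheel '{"translation": [[0.03,-0.12,0],[0.03,-0.12,0],[0.03,-0.11,0],[0.025,-0.1,0],[0.02,-0.08,0],[0.015,-0.06,0],[0.01,-0.04,0],[0.005,-0.02,0]], "twist": [0,0,0,0,0,0,0,0]}' 255
```

```text
time: 22.85
tool_pos: [530.6, 46.1, 168.8]
tcp_rot: [3.138, -0.014, -0.152]
contact_force: [0.2, -0.5, -1.3]
grip_width: 11.9
time: 23.85
tool_pos: [557.2, -59.3, 168.6]
tcp_rot: [3.139, -0.014, -0.153]
contact_force: [0.1, 0.8, -2.1]
grip_width: 11.8
```

Remaining: dx +6.6, dy −24.5.

```bash
python3 -m handwheel '{"translation": [[0.01,-0.02,0],[0.01,-0.035,0],[0.01,-0.04,0],[0.007,-0.03,0],[0.005,-0.015,0],[0.002,-0.01,0],[0,0,0],[0,0,0]], "twist": [0,0,0,0,0,0,0,0]}' 255
python3 - <<'E'
from h import *
np.set_printoptions(precision=1,suppress=True)
for n in ['side','scene','wrist']:
  c=shot(n,n+'10.png')
  for l in ['lens','pocket','ball_center','tray_grip']:
    for r in spot_point(n,l)[:2]:
        p=w(c,r['position']);print(n,l,round(r['score'],2),p,proj(c,p))
  print('expected lens px',proj(c,[558.8,-118,48]))
print(get_obs()['tool_pos'])
a=cv2.imread('pics/side10.png');b=cv2.imread('pics/scene10.png')
r=lambda i:cv2.resize(i,(400,400),interpolation=cv2.INTER_CUBIC)
cv2.imwrite('pics/m10.png',np.hstack([r(a[190:310,270:390]),r(b[110:230,320:440])]))
E
```

```text
time: 24.85
tool_pos: [564.1, -82.6, 168.6]
tcp_rot: [3.139, -0.014, -0.152]
contact_force: [-0.0, -0.7, -3.2]
grip_width: 11.8
side lens 0.95 [ 560.7 -116.    48.2] [333.6 272.1]
side lens 0.78 [628.4 207.8  46.1] [336.6 182.9]
side pocket 0.76 [ 561.  -116.5  129.5] [334.1 225.9]
side ball_center 0.72 [ 558.4 -115.3  134.3] [332.2 222.8]
side tray_grip 0.68 [560.6 -80.4 165.3] [329.5 193.2]
side tray_grip 0.15 [ 560.5 -113.7   48.5] [333.2 271.1]
expected lens px [332.6 273.1]
scene lens 0.85 [631.9 204.8  46.4] [228.9 229.4]
scene lens 0.55 [ 559.  -122.5   48. ] [372.6 180. ]
scene pocket 0.83 [ 557.  -111.5  129. ] [373.2 155.3]
scene tray_grip 0.63 [561.5 -85.  163.1] [363.7 146.7]
expected lens px [371.2 180.9]
wrist pocket 0.64 [ 559.6 -118.6  135.3] [325.4 292. ]
wrist ball_center 0.76 [ 561.6 -118.7  132.9] [328.4 289.6]
wrist tray_grip 0.7 [566.4 -84.1 159.4] [328.8 257.3]
expected lens px [323.1 239.3]
[564.2 -82.7 168.6]
```

View pics/m10.png

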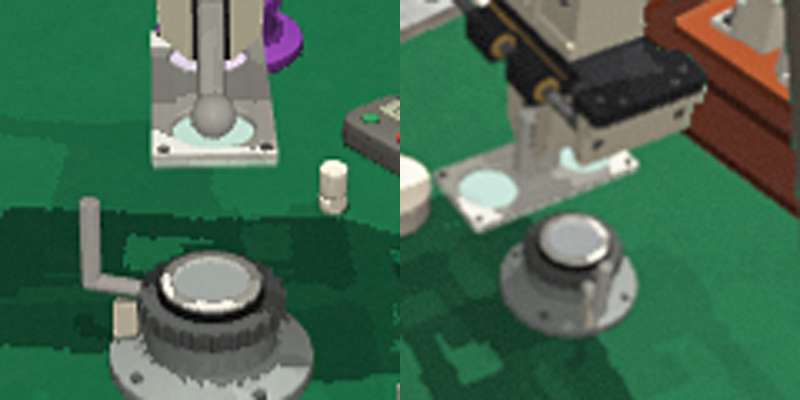

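View pics/wrist10.png

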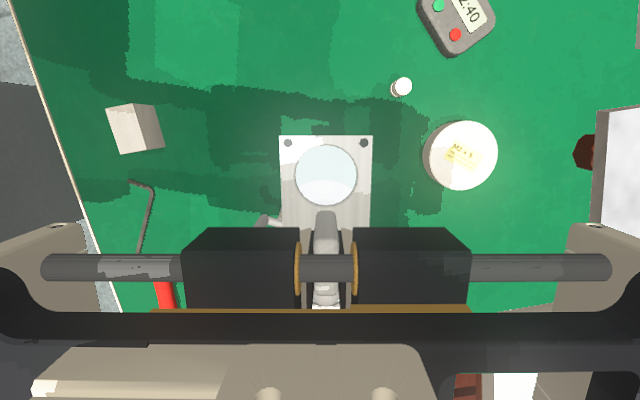

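```bash
python3 - <<'E'
from h import *
np.set_printoptions(precision=1,suppress=True)
c=capture('side')
for n in ['side','scene']:
  c=shot(n,n+'11.png')
  for a in (142,150,156,162): print(n,a,proj(c,[558.8+58*np.cos(np.radians(a)),-118+58*np.sin(np.radians(a)),80]))
  for l in ['collar_post','lock_mark']:
    for r in spot_point(n,l)[:2]: print(l,r['score'],w(c,r['position']))
a=cv2.imread('pics/side11.png');b=cv2.imread('pics/scene11.png')
r=lambda i:cv2.resize(i,(400,400),interpolation=cv2.INTER_CUBIC)
cv2.imwrite('pics/m11.png',np.hstack([r(a[235:285,280:330]),r(b[170:220,350:400])]))
print(get_obs()['tool_pos'],get_obs()['time'])
E
```

```text
side 142 [299.4 245.8]
side 150 [297.  248.3]
side 156 [295.6 250.4]
side 162 [294.7 252.5]
collar_post 0.63 [637.8 264.3  68.7]
collar_post 0.56 [505.7 -91.3  67.8]
lock_mark 0.89 [507.  -92.2  63.2]
scene 142 [374.8 189.6]
scene 150 [378.6 189.4]
scene 156 [381.4 189. ]
scene 162 [384.  188.5]
collar_post 0.72 [500.4 -92.7  65.5]
collar_post 0.58 [635.7 263.1  65.6]
lock_mark 0.68 [510.1 -96.2  62.4]
lock_mark 0.68 [577.  231.4  64.8]
[564.2 -82.7 168.6] 25.95
```

View pics/m11.png

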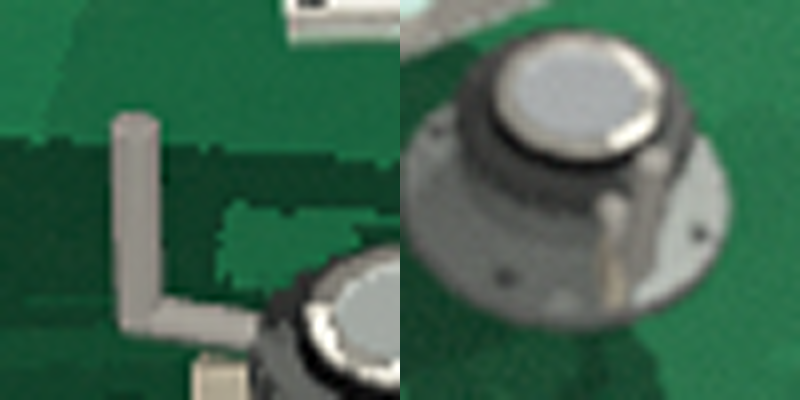

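```bash
python3 -m handwheel '{"translation": [[0,0,0],[0,0,0],[0,0,0],[0,0,0],[0,0,0],[0,0,0],[0,0,0],[0,0,0]], "twist": [0,0,0,0,0,0,0,0]}' 255
python3 - <<'E'
from plant import *
close_job(); print(get_obs()['time'])
E
```

```text
time: 26.95
tool_pos: [564.2, -82.7, 168.6]
tcp_rot: [3.139, -0.014, -0.152]
contact_force: [-0.2, 0.3, -2.6]
grip_width: 11.8
the job is handed in; nothing more can be done
the job is handed in; nothing more can be done
```

I turned the grey camera's collar to its mark by the post. Then I lifted the tray by its fin, carried it over the lens and handed the job in at about 27 s, still holding it.

**Collar:** in the last pictures the post stands at about 153–156°, and the mark is at about 156°. The tolerance is about ±8.6°, so it is in line.

**Tray:** the arm's last readings put the pocket within about 2 mm of the lens axis, with the ball about 85 mm above the glass. The tool was still and tilted about 0.014 rad. The grip held at 11.8 mm on the fin, and the pictures show the tray clear of the camera.

**Ball:** it was in its pocket in the last pictures.

**Bystanders:** I went near none of them, but I did not measure their positions again at the end.

**Disagreements:** the trained networks' pocket and lens positions differed by 2–7 mm between cameras. One scene-camera report put the pocket about 6.5 mm off the lens, which is still inside the 15 mm limit.

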